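Fold and tuck the flap of a vial case

TASK

Close the white vial case using a fingertip only: push its standing flap over until it lies flat on the case, then press on it and push it along, against its thumb ledge, until its free edge is fully tucked beneath the lip and it stays shut when you let go. Touch the flap only from its outer side, never pinching or lifting it, and leave the bottle, the jar and the single vial where they stand.

Things in the scene. Friction and masses are not known exactly. Their poses are not given: they have to be found in the camera images.
- case: white plastic vial case, fixed to the counter, 130 (its x) x 120 (y) x 55 mm tall; origin at the centre of its underside, z up. The flap is hinged along the -x end (65 mm from the origin); the retaining lip stands at the +x end. Foam inside holds twelve vials, tops 8 mm below the rim. At the hinge end two slotted ears at y = -62 and +62 mm rise 6.5 mm above the rim.
- flap (a joint): angle of the white flap (104 mm long from the hinge line): 0 = flat on the case rim, a firm stop; pi/2 = upright; 1.75 = limit, leaning away from the lip. Folding it down lowers the value. It stays standing at its start; a light spring makes folding it flat take about 0.07 N m, and if let go untucked it rises again to about 0.25 rad.
- carriage (a joint): how far the hinge pin, and the flap with it, has slid along its slots towards the lip (case +x), in m: 0 = drawn back, 0.020 = fully home at the end of the slots. Starts within 2 mm of 0, stays where it is left, takes about 2 N to slide. The free edge comes down clear of the lip only while this is below about 0.005.
- hinge_mid (a point): middle of the hinge line, 57.5 mm above the counter, running through the middle of the thickness of the flap (4 mm thick, 104 mm wide along y); it slides with the flap. Axes are those of the case.
- ledge_mid (a point): foot of the thumb ledge on the flap's outer face (its top when flat), mid-width, 50 mm from the hinge line. The ledge is a step 6 mm high, 90 mm wide; its upright side faces the hinge, so a fingertip between hinge and ledge can push the flap towards the lip; the other side ramps down over 30 mm. Axes turn with the flap: x from hinge to free edge, z out of the outer face.
- edge_mid (a point): middle of the flap's free edge, half-way through its 4 mm thickness. Axes turn with the flap as above.
- lip_mid (a point): underside of the fixed retaining lip, mid-width, 7 mm above the case rim, 113 mm along the case from its hinge end. The lip is 70 mm wide and runs from here 17 mm further to +x; before here its nose turns up at 45 degrees over 4 mm to lead the edge in (top 14 mm above the rim). It clears the top of the flat flap by 2.5 mm. Axes are those of the case.
- pad: dark grey foam pad, 50 x 80 x 3 mm, on the inner face of the flap (facing down when the flap is shut), 30 to 80 mm from the hinge; not to be touched with the fingers. Its origin lies in the middle of the hinge line; axes turn with the flap.
- bottle: loose amber bottle with a black cap, 44 mm in diameter, 85 mm tall, upright beside the case; origin at the centre of its underside. A bystander.
- jar: loose white jar, 50 mm in diameter, 65 mm tall, upright beside the case; origin at the centre of its underside. A bystander.
- vial: loose amber vial with a white cap, 25 mm in diameter, 52 mm tall, upright near the case; origin at the centre of its underside. A bystander.
Mind the look-alikes: they are no part of the job. What is meant by the case is not brown or purple, and is the larger of those in its own colour.

How it is judged:
By the outcome, as a careful person would: the job done as asked, in the order asked, and still so for the second after the job is handed in, with the robot touching nothing.
It also fails if it takes over 38 s, if anything falls off the work surface, if the arm or the gripper's body presses on something with over 40 N, if the wrist force passes 120 N, or if a joint passes its speed limit or range.

ROBOT

A 7-joint arm with a two-finger parallel gripper is mounted at the origin on the work surface. World frame = base frame: x ahead of the robot, y to its left, z up, the work surface at z = 0. Lengths are in m, angles in degrees, forces in N, time in s.
With the tool pointing down it reaches from about 0.4 to 0.875 m from the base axis. Payload 6.5 kg.
Tool frame: the origin (TCP) lies at the very end of the fingers, on their centre line; the grasp point (between the pads) lies 19 mm behind it (env.grip_point_offset is the distance from the TCP to the grasp point, in m); z points along the fingers, y is the line along which they close (so a half turn about z gives the same grasp; the last joint's range is limited). The gripper opens to 88 mm and grips with 3 to 60 N. Pads are 18 mm wide; open, the fingers measure 123 mm over their backs; the gripper's body (75 mm by 187 mm) begins 45 mm behind the grasp point.
Start: joints at [64.847, 30.733, -0.252, 88.115, 0.149, 61.152, -4.079], TCP at [0.237, -0.605, 0.239] pointing down, gripper open.
Joint ranges: [-154.64, 154.64], [-21.42, 123.67], [-72.66, 72.17], [13.99, 137.28], [-74.86, 254.86], [10.95, 109.41], [-158.01, 158.01]. Speed limits (degrees/s): [136.94, 136.94, 180, 180, 180, 180, 180].

INTERFACE

Orientations are given as [roll, pitch, yaw] about the fixed x, y, z axes, in that order (R = Rz(yaw) Ry(pitch) Rx(roll)).
In Python, from cell import env gives the robot as it stands.
- The arm moves only by the shell command python3 -m inch 'ROWS' [FORCE]. ROWS is JSON, a list of rows, each a list of 7 numbers: the closure, from -1 (fully open) to 1 (shut), then the shift along the world's x, y, z in cm, then the turn, a rotation vector about the world's x, y, z in rad. In form: [[fingers, dx, dy, dz, ax, ay, az], ...]. A call has 1 to 5 rows; each row shifts and turns the commanded pose from where the row before left it; what a row does not reach is not made up. A row lasts 1/10 s, in which the tool goes at most 50 mm and 8.59 degrees, less where a joint would pass 70% of its speed; a pose out of reach is approached as far as the arm can. A call with a gripper value outside its range is refused whole. The fingers move at their own pace and stop on an object; FORCE is the grip in N (left out, the last holds). Time passes only in rows, so rows that do not move let the fingers close. It gives the time, the measured TCP pose, the force, the opening and the grip force at its end, in the units of the state.
- env.get_state(): the state, without advancing time (a new reading comes with each control period).
- env.capture(name): name is "scene" or "top" or "wrist"; returns (picture, depth): 384x512x3 uint8, blue, green, red; 384x512 float32, m along the optical axis (not along the pixel's ray), 0 where there is no reading.
- env.get_calibration(name): a dict with "fx", "fy", "cx", "cy" (pixels), "dist" ([k1, k2, p1, p2, k3] as OpenCV has them; the pictures are not rectified), "xyz" and "orientation" of the camera in the world; the wrist camera has in their place "tool_from_camera" (4x4, takes a point from camera to tool coordinates, whose origin is the TCP and whose axes are the flange's). Camera axes: x right, y up, looking along -z (the intrinsics and any distortion apply to the point x, -y, -z); pixel columns grow to the right and rows downward; lengths in m; the calibration is good to about 2 mm. A picture is of the moment at which its call begins: read the wrist's pose just before it. get_calibration takes no time and is no camera call.
- env.job_done(): hands the job in; it is judged then, once.
The state is a dict: "time": time; "q": joint angles; "joint_velocities": joint speeds; "effort": joint torques, N m; "tool_pos": TCP position; "eef_rot": TCP orientation; "wrist_force": force on the tool from outside, world axes, zero at the start; "torque": the same for the moment, N m; "gripper_width": finger opening in m; "gripper_force": force on a finger pad.
Only numpy, scipy, OpenCV 4.12 (cv2) and the standard library are available. Lean on these libraries where they do the work, as an engineer would, in place of code of your own. Each camera call takes 0.05 s, during which the arm holds its last target. There are 200 camera calls.

## Working session

There is one attempt and no reset: what is moved stays moved. The work goes in short steps, Python scripts to look and compute and a shell command to move; the robot and the scene stay as the last step left them, time stands still between calls to the robot, and variables do not carry over. Pictures are saved under pics/ and viewed, at most 10 in all, crops included, and the job is handed in when it is done.

```bash
mkdir -p pics; ls
cat > h.py <<'E'
import numpy as np, cv2, pickle
from scipy.spatial.transform import Rotation as R
from cell import env
def cap(n):
    st=env.get_state(); im,d=env.capture(n); c=env.get_calibration(n)
    pickle.dump((im,d,c,st),open(f'{n}.pkl','wb')); return im,d,c,st
def campose(c,st):
    if 'xyz' in c:
        o=c['orientation']; o=np.array(o)
        Rm=o if o.shape==(3,3) else R.from_euler('xyz',o,degrees=True).as_matrix()
        return Rm,np.array(c['xyz'])
    T=np.array(c['tool_from_camera']); Rt=R.from_euler('xyz',st['eef_rot'],degrees=True).as_matrix()
    return Rt@T[:3,:3], Rt@T[:3,3]+np.array(st['tool_pos'])
def rays(c,st,uv):
    K=np.array([[c['fx'],0,c['cx']],[0,c['fy'],c['cy']],[0,0,1]])
    p=cv2.undistortPoints(np.array(uv,float).reshape(-1,1,2),K,np.array(c['dist'],float)).reshape(-1,2)
    Rm,t=campose(c,st)
    return t,(Rm@np.c_[p[:,0],-p[:,1],-np.ones(len(p))].T).T
def onplane(c,st,uv,z):
    t,d=rays(c,st,uv); return t+d*((z-t[2])/d[:,2])[:,None]
def cloud(c,st,d):
    v,u=np.mgrid[0:d.shape[0],0:d.shape[1]]
    t,r=rays(c,st,np.c_[u.ravel(),v.ravel()])
    P=t+r*d.ravel()[:,None]; P[d.ravel()==0]=np.nan
    return P.reshape(d.shape+(3,))
E
python3 - <<'E'
from h import *
s=env.get_state(); print(s)
a=cap('scene');b=cap('top')
print(a[2],b[2])
cv2.imwrite('pics/s.png',a[0]);cv2.imwrite('pics/t.png',b[0])
E
```

```text
pics
{'time': 0.0, 'q': array([64.84877111, 30.77649542, -0.25522729, 88.17149607,  0.14745546,
       61.15249757, -4.08011483]), 'joint_velocities': array([-0.09294832, -0.09358411, -0.01249386, -0.00363152, -0.02752098,
       -0.02927716,  0.14603703]), 'effort': array([-5.07418699e-04, -5.70988834e+01,  9.90263633e-01, -2.51609159e+01,
       -5.63306082e-02,  1.79873861e-02,  2.37789764e-04]), 'tool_pos': array([ 0.23649892, -0.60477321,  0.23784483]), 'eef_rot': array([-1.79899986e+02,  5.56586294e-03,  2.13617744e+01]), 'wrist_force': array([ 0.72883221, -0.60274182, -0.37130947]), 'torque': array([-0.0325102 ,  0.06501993, -0.02837571]), 'gripper_force': 0.0, 'gripper_width': 0.08839283267095939}
{'fx': 412.3638707028376, 'fy': 412.3638707028376, 'cx': 259.22743903883617, 'cy': 195.23713597089457, 'dist': array([0.04214949, 0.        , 0.        , 0.        , 0.        ]), 'xyz': array([1.13226208, 0.14883864, 0.69972597]), 'orientation': array([43.29758294, -0.98086141, 97.92682821])} {'fx': 391.50804831301133, 'fy': 391.50804831301133, 'cx': 257.3940845242638, 'cy': 190.79847477337643, 'dist': array([-0.12299836,  0.        ,  0.        ,  0.        ,  0.        ]), 'xyz': array([0.37661191, 0.07211142, 0.89071166]), 'orientation': array([ 12.29170108,   0.26829995, -86.84356295])}
```

View pics/s.png

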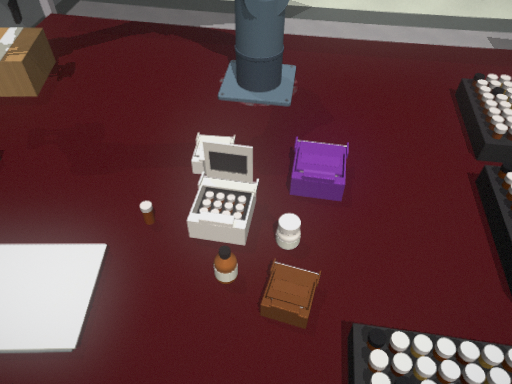

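View pics/t.png

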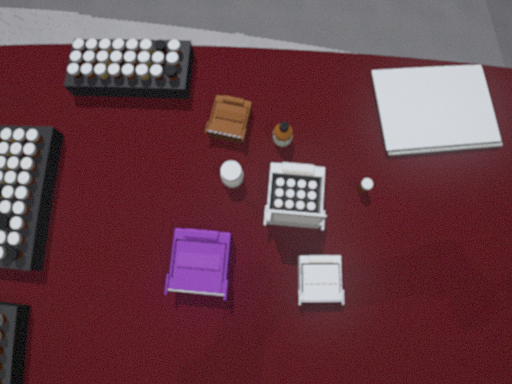

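Top view: white boxes at (296,195), which is larger, open and has the flap standing, and at (320,280), which is smaller and closed. The purple box is at (200,262) and the brown one at (230,118). The one meant is at (296,195), as the larger of the two white ones. The bottle is at (283,134), the jar at (232,174) and the vial at (366,185).

```bash
cat > m.py <<'E'
from h import *
import sys
for n,(u0,u1,v0,v1) in (('top',(255,335,155,235)),('scene',(180,265,130,250))):
    im,d,c,st=pickle.load(open(n+'.pkl','rb'))
    P=cloud(c,st,d); Q=P[v0:v1,u0:u1].reshape(-1,3); C=im[v0:v1,u0:u1].reshape(-1,3).astype(int)
    w=(C.min(1)>110)&(C.max(1)-C.min(1)<40)
    print(n,'table z',np.nanmedian(P[250:260,120:160,2] if n=='scene' else P[320:340,100:250,2]))
    for lo,hi in ((.05,.06),(.06,.075),(.075,.15),(.15,.17)):
        k=w&(Q[:,2]>lo)&(Q[:,2]<hi)&(Q[:,0]>.3)
        if k.sum()>4:
            r=cv2.minAreaRect(Q[k,:2].astype(np.float32)*1000); print(lo,hi,k.sum(),np.round(cv2.boxPoints(r)).tolist(),np.round(r[1]),round(r[2],1))
im=pickle.load(open('scene.pkl','rb'))[0]; im2=pickle.load(open('top.pkl','rb'))[0]
a=cv2.resize(im[120:260,130:310],None,fx=2.8,fy=2.8,interpolation=cv2.INTER_CUBIC)[:392,:400]
b=cv2.resize(im2[110:240,210:340],(392,392),interpolation=cv2.INTER_CUBIC)
cv2.imwrite('pics/crop.png',np.hstack([cv2.resize(a,(400,392)),b]))
for n,uvs in (('top',[(283,127,.085),(231,167,.065),(367,184,.052)]),('scene',[(225,253,.085),(289,222,.065),(147,206,.052)])):
    im,d,c,st=pickle.load(open(n+'.pkl','rb'))
    for u,v,z in uvs: print(n,onplane(c,st,[(u,v)],z)[0].round(3))
E
python3 m.py
```

```text
top table z 0.0005775303205550752
0.05 0.06 570 [[482.0, -60.0], [623.0, -64.0], [626.0, 65.0], [486.0, 69.0]] [129. 141.] 88.4
0.06 0.075 417 [[481.0, -60.0], [621.0, -65.0], [626.0, 64.0], [486.0, 70.0]] [130. 141.] 87.8
0.075 0.15 361 [[485.0, -47.0], [493.0, -47.0], [497.0, 57.0], [489.0, 57.0]] [104.   8.] 87.9
0.15 0.17 187 [[492.0, -48.0], [497.0, -48.0], [501.0, 56.0], [496.0, 57.0]] [104.   5.] 87.9
scene table z -0.0007502266161610871
0.05 0.06 1073 [[418.0, -74.0], [625.0, -74.0], [625.0, 67.0], [419.0, 67.0]] [141. 206.] 89.9
0.06 0.075 583 [[483.0, -59.0], [621.0, -65.0], [627.0, 62.0], [488.0, 69.0]] [127. 138.] 87.4
0.075 0.15 536 [[492.0, -48.0], [498.0, -48.0], [501.0, 55.0], [494.0, 56.0]] [104.   7.] 88.4
0.15 0.17 250 [[491.0, -47.0], [498.0, -47.0], [503.0, 55.0], [496.0, 55.0]] [103.   8.] 87.1
top [0.698 0.037 0.085]
top [0.606 0.147 0.065]
top [ 0.587 -0.156  0.052]
scene [0.708 0.038 0.085]
scene [0.602 0.146 0.065]
scene [ 0.593 -0.152  0.052]
```

View pics/crop.png

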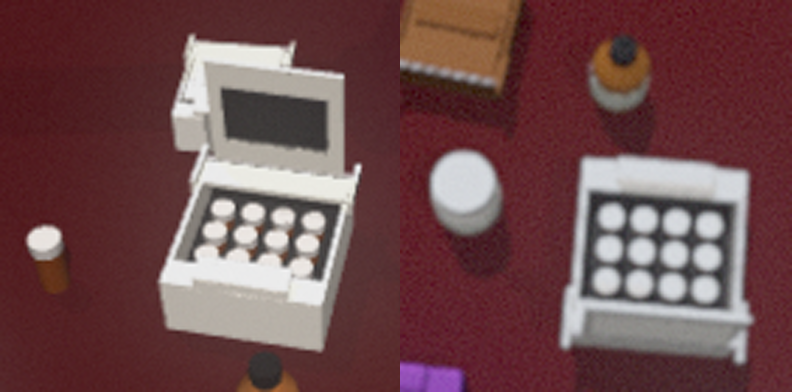

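The crop confirms it: this is the big open white case, with its flap standing at the robot side and the lip at the far end (+x). I take the case origin as (0.559, 0.002), yaw -2.1°, with the hinge at x≈0.494. Next I move behind the flap with the fingers closed.

```bash
python3 -m inch '[[1,1.7,4.65,0,0,0,-0.032],[1,1.7,4.65,0,0,0,-0.032],[1,1.7,4.65,0,0,0,-0.032],[1,1.7,4.65,0,0,0,-0.032],[1,1.7,4.65,0,0,0,-0.032]]' 20
```

```text
time: 0.6
tool_pos: [0.3219, -0.3707, 0.2385]
eef_rot: [-180.0, 0.0, 12.1]
wrist_force: [0.9, -1.1, -0.1]
gripper_width: 0.0503
gripper_force: 0.0
```

```bash
python3 -m inch '[[1,1.7,4.65,0,0,0,-0.032],[1,1.7,4.65,0,0,0,-0.032],[1,1.7,4.65,0,0,0,-0.032],[1,1.7,4.65,0,0,0,-0.032],[1,1.7,4.65,0,0,0,-0.032]]'; python3 -m inch '[[1,1.6,4.7,0,0,0,-0.032],[1,1.6,4.7,0,0,0,-0.032],[1,1.3,4.7,0,0,0,-0.03],[1,0,0,0,0,0,0],[1,0,0,0,0,0,0]]'
```

```text
time: 1.1
tool_pos: [0.4068, -0.1384, 0.2387]
eef_rot: [180.0, -0.0, 2.9]
wrist_force: [0.7, -0.3, 0.3]
gripper_width: 0.01
gripper_force: 0.0
time: 1.6
tool_pos: [0.4515, 0.0014, 0.2384]
eef_rot: [180.0, 0.0, -2.2]
wrist_force: [-0.4, -0.6, -0.4]
gripper_width: 0.0005
gripper_force: 0.0
```

```bash
python3 -m inch '[[1,0,0.3,-3,0,0,0],[1,0,0,-3,0,0,0],[1,0,0,-3,0,0,0],[1,0,0,0,0,0,0]]'
python3 - <<'E'
from h import *
a=cap('wrist'); cv2.imwrite('pics/w1.png',a[0])
im,d,c,st=a; P=cloud(c,st,d).reshape(-1,3); C=im.reshape(-1,3).astype(int)
w=(C.min(1)>110)&(C.max(1)-C.min(1)<40)&(P[:,0]>.46)&(P[:,0]<.53)&(abs(P[:,1])<.06)
for lo in (.08,.1,.12,.14,.155):
    k=w&(P[:,2]>lo)&(P[:,2]<lo+.015)
    if k.sum()>4: print(lo,k.sum(),P[k].mean(0).round(4),P[k].min(0).round(3),P[k].max(0).round(3))
E
```

```text
time: 2.0
tool_pos: [0.4485, 0.0015, 0.1458]
eef_rot: [179.9, 0.4, -2.5]
wrist_force: [-0.1, -0.9, -0.5]
gripper_width: 0.0005
gripper_force: 0.0
0.08 122 [0.4973 0.0025 0.0884] [ 0.494 -0.048  0.082] [0.5   0.055 0.095]
0.1 74 [ 0.496  -0.0038  0.1074] [ 0.494 -0.048  0.1  ] [0.498 0.056 0.115]
0.12 126 [0.4969 0.0035 0.1283] [ 0.495 -0.048  0.12 ] [0.501 0.055 0.135]
0.14 1035 [0.4975 0.0034 0.1479] [ 0.495 -0.048  0.14 ] [0.5   0.055 0.155]
0.155 2097 [0.4964 0.0035 0.1601] [ 0.492 -0.049  0.155] [0.5   0.056 0.163]
```

View pics/w1.png

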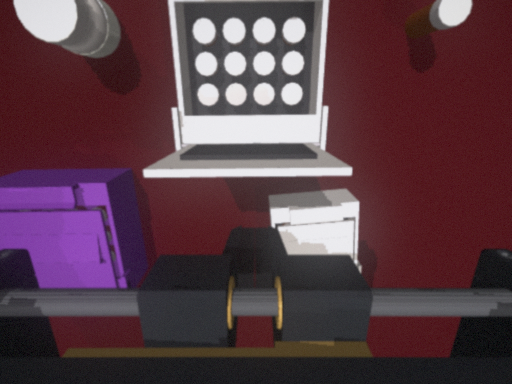

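Wrist view: the flap's top edge lies across (150-345, 172), with the case and vials beyond it. The flap is upright, its midplane at x≈0.494 and its centre at y≈0.0035. Next, push it over along an arc with the fingertip at r≈95 mm.

```bash
python3 -m inch '[[1,1.5,0.2,0.6,0,0,0],[1,0.5,0,0,0,0,0],[1,0,0,0,0,0,0]]'; python3 -m inch '[[1,0.7,0,0,0,0,0],[1,0.7,0,0,0,0,0],[1,0.6,0,0,0,0,0],[1,0,0,0,0,0,0]]'
```

```text
time: 2.35
tool_pos: [0.4731, 0.0051, 0.156]
eef_rot: [-180.0, -0.2, -2.4]
wrist_force: [0.4, -0.4, 0.4]
gripper_width: 0.0005
gripper_force: 0.0
time: 2.75
tool_pos: [0.4926, 0.0057, 0.1547]
eef_rot: [-180.0, -0.0, -2.4]
wrist_force: [0.4, -0.1, -0.4]
gripper_width: -0.0
gripper_force: 0.0
```

```bash
python3 -m inch '[[1,0.8,0,-0.2,0,0,0],[1,0.7,0,-0.3,0,0,0],[1,1.1,-0.1,-0.4,0,0,0],[1,1.2,0,-0.5,0,0,0],[1,0,0,0,0,0,0]]'
python3 - <<'E'
from h import *
a=cap('scene'); cv2.imwrite('pics/s2.png',cv2.resize(a[0][110:260,130:310],None,fx=3,fy=3))
E
```

```text
time: 3.25
tool_pos: [0.5312, 0.0047, 0.1399]
eef_rot: [-180.0, -0.0, -2.4]
wrist_force: [-0.1, -0.9, -0.2]
gripper_width: 0.0003
gripper_force: 0.0
```

View pics/s2.png

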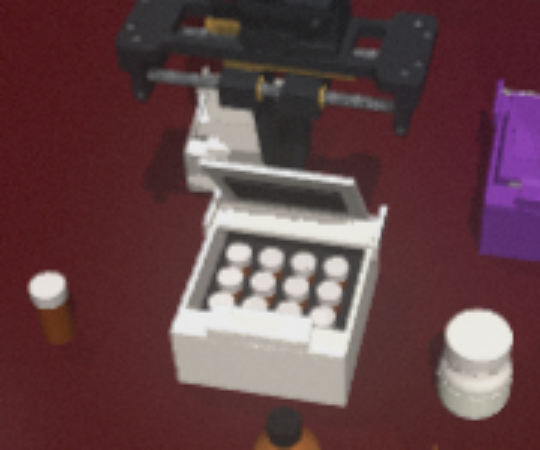

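The flap (200-370, 165-220) is leaning forward over the case, with the finger behind it. I continue the arc.

```bash
python3 -m inch '[[1,1.0,0,-0.7,0,0,0],[1,1.0,-0.1,-0.7,0,0,0],[1,0.8,0,-0.9,0,0,0],[1,0.7,0,-1.0,0,0,0],[1,0,0,0,0,0,0]]';python3 -m inch '[[1,0.5,0,-1.1,0,0,0],[1,0.5,0,-1.1,0,0,0],[1,0.2,0,-0.8,0,0,0],[1,0.1,0,-0.8,0,0,0],[1,0,0,0,0,0,0]]'
```

```text
time: 3.8
tool_pos: [0.5648, 0.0036, 0.106]
eef_rot: [-180.0, 0.1, -2.4]
wrist_force: [-0.1, -0.1, 0.1]
gripper_width: 0.0006
gripper_force: 0.0
time: 4.3
tool_pos: [0.5771, 0.0037, 0.0685]
eef_rot: [180.0, 0.1, -2.4]
wrist_force: [-0.5, -0.1, -0.0]
gripper_width: 0.0003
gripper_force: 0.0
```

```bash
python3 -m inch '[[1,0,0,-0.4,0,0,0],[1,0,0,-0.4,0,0,0],[1,0,0,-0.1,0,0,0],[1,0,0,0,0,0,0]]'
python3 - <<'E'
from h import *
a=cap('scene'); b=cap('wrist')
cv2.imwrite('pics/s3.png',np.hstack([cv2.resize(a[0][150:260,170:280],(400,400)),cv2.resize(b[0],(400,400))]))
im,d,c,st=a;P=cloud(c,st,d).reshape(-1,3)
k=(P[:,0]>.48)&(P[:,0]<.61)&(P[:,1]>-.05)&(P[:,1]<.05)&(P[:,2]>.05)&(P[:,2]<.1)&(im.reshape(-1,3).min(1)>100)
for lo in np.arange(.485,.63,.01):
    q=P[k&(P[:,0]>lo)&(P[:,0]<lo+.01)]; print(round(lo,3),len(q),np.median(q[:,2]).round(4) if len(q) else '')
print(st['wrist_force'],st['tool_pos'])
E
```

```text
time: 4.7
tool_pos: [0.578, 0.0037, 0.0609]
eef_rot: [-180.0, -0.0, -2.4]
wrist_force: [0.1, -0.9, 1.1]
gripper_width: 0.0006
gripper_force: 0.8
0.485 0 
0.495 0 
0.505 40 0.0578
0.515 26 0.0581
0.525 8 0.0574
0.535 25 0.0595
0.545 84 0.0627
0.555 119 0.061
0.565 136 0.0587
0.575 129 0.0578
0.585 183 0.058
0.595 101 0.0626
0.605 113 0.0635
0.615 0 
0.625 0 
[ 0.06813162 -0.86992473  1.12731039] [0.5780315  0.00371168 0.06091324]
```

View pics/s3.png

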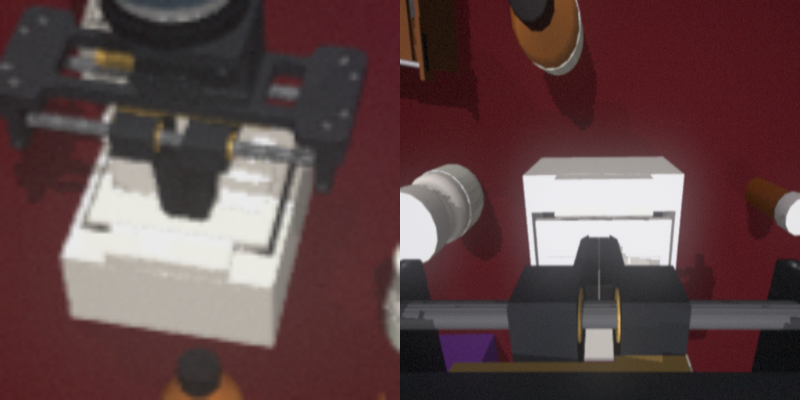

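Both views show the flap lying flat under the finger, just short of the lip. I press briefly to confirm the stop, then lift and re-place the fingertip between hinge and ledge, whose foot is at x≈0.544.

```bash
python3 -m inch '[[1,0,0,-0.2,0,0,0],[1,0,0,-0.1,0,0,0],[1,0,0,0,0,0,0]]'; python3 -m inch '[[1,0,0,1.0,0,0,0],[1,0,0,1.2,0,0,0],[1,0,0,1.5,0,0,0],[1,-2.5,0,0,0,0,0],[1,-2.6,0.1,0,0,0,0]]'; python3 -m inch '[[1,0,0,0,0,0,0],[1,0,0,-1,0,0,0],[1,0,0,-1.0,0,0,0],[1,0,0,-0.5,0,0,0],[1,0,0,0,0,0,0]]'
```

```text
time: 5.1
tool_pos: [0.5782, 0.0037, 0.0586]
eef_rot: [180.0, -0.0, -2.4]
wrist_force: [-1.7, -0.3, 10.1]
gripper_width: 0.0005
gripper_force: 4.7
time: 5.6
tool_pos: [0.5271, 0.0046, 0.0961]
eef_rot: [-180.0, -0.1, -2.4]
wrist_force: [-0.6, -0.7, 0.3]
gripper_width: 0.0002
gripper_force: 0.0
time: 6.1
tool_pos: [0.5267, 0.0047, 0.0686]
eef_rot: [-180.0, 0.1, -2.4]
wrist_force: [0.4, 0.6, 0.5]
gripper_width: 0.0006
gripper_force: 0.0
```

```bash
python3 -m inch '[[1,0,0,-0.4,0,0,0],[1,0,0,-0.4,0,0,0],[1,0,0,-0.2,0,0,0],[1,0,0,0,0,0,0]]'; python3 -m inch '[[1,0,0,-0.1,0,0,0],[1,0,0,0,0,0,0]]'
python3 - <<'E'
from h import *
a=cap('scene'); b=cap('wrist')
cv2.imwrite('pics/s4.png',np.hstack([cv2.resize(a[0][150:260,170:280],(400,400)),cv2.resize(b[0],(400,400))]))
E
```

```text
time: 6.5
tool_pos: [0.5274, 0.0047, 0.0599]
eef_rot: [-180.0, -0.1, -2.4]
wrist_force: [1.5, -0.4, 2.3]
gripper_width: 0.0005
gripper_force: 0.9
time: 6.7
tool_pos: [0.5275, 0.0047, 0.0595]
eef_rot: [180.0, -0.1, -2.4]
wrist_force: [0.0, -0.6, 9.0]
gripper_width: 0.0005
gripper_force: 4.6
```

View pics/s4.png

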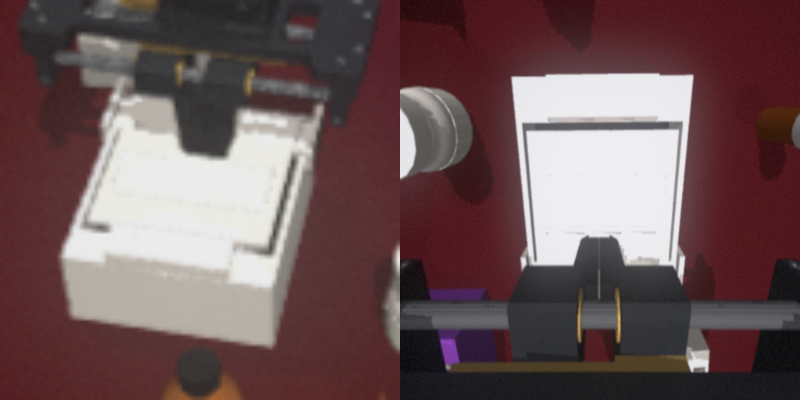

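The flap is flat and held by the fingertip on the hinge side of the ledge, with the free edge still behind the lip (dark gap visible). Now I slide it home.

```bash
python3 -m inch '[[1,0.4,0,0,0,0,0],[1,0.4,0,0,0,0,0],[1,0.4,-0.1,0,0,0,0],[1,0,0,0,0,0,0]]'; python3 -m inch '[[1,0.3,0,0,0,0,0],[1,0.3,0,0,0,0,0],[1,0.3,0,0,0,0,0],[1,0,0,0,0,0,0]]'
```

```text
time: 7.2
tool_pos: [0.5396, 0.0042, 0.0595]
eef_rot: [-180.0, -0.1, -2.3]
wrist_force: [-0.2, 1.0, 9.3]
gripper_width: 0.0006
gripper_force: 4.4
time: 7.6
tool_pos: [0.5476, 0.004, 0.0594]
eef_rot: [180.0, 0.0, -2.3]
wrist_force: [-3.0, 0.0, 11.9]
gripper_width: 0.0005
gripper_force: 5.5
```

```bash
python3 -m inch '[[1,0.3,0,0,0,0,0],[1,0.3,0,0,0,0,0],[1,0.2,-0.05,0,0,0,0],[1,0,0,0,0,0,0]]'; python3 -m inch '[[1,0.2,0,0,0,0,0],[1,0.2,0,0,0,0,0],[1,0,0,0,0,0,0]]'
```

```text
time: 8.0
tool_pos: [0.5481, 0.0038, 0.0585]
eef_rot: [179.9, 0.9, -2.3]
wrist_force: [-21.0, 1.4, 28.2]
gripper_width: 0.0007
gripper_force: 13.5
time: 8.3
tool_pos: [0.5519, 0.0035, 0.0583]
eef_rot: [179.9, 0.9, -2.3]
wrist_force: [-20.1, 0.4, 25.0]
gripper_width: 0.0006
gripper_force: 12.5
```

```bash
python3 -m inch '[[1,0,0,0.1,0,0,0],[1,0,0,0,0,0,0]]'
python3 - <<'E'
from h import *
a=cap('scene'); b=cap('wrist')
cv2.imwrite('pics/s5.png',np.hstack([cv2.resize(a[0][150:260,170:280],(400,400)),cv2.resize(b[0],(400,400))]))
E
```

```text
time: 8.5
tool_pos: [0.5526, 0.0034, 0.0588]
eef_rot: [179.9, 0.8, -2.3]
wrist_force: [-15.9, 1.0, 16.6]
gripper_width: 0.0004
gripper_force: 12.5
```

View pics/s5.png

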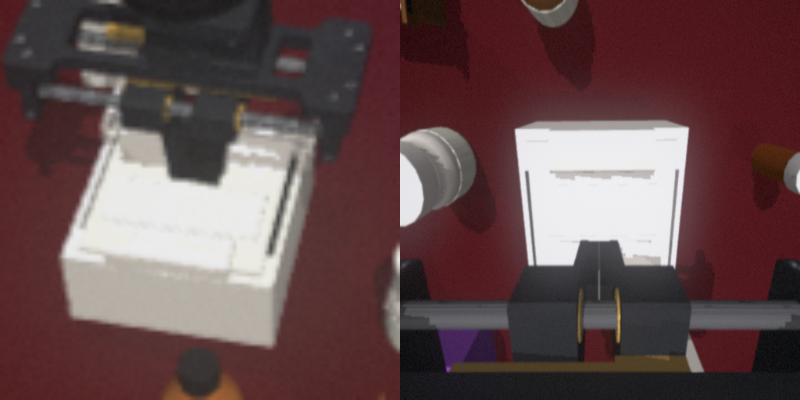

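The gap ahead of the free edge is gone: the edge is running under the lip. I keep pushing until the end stop.

```bash
python3 -m inch '[[1,0.2,0,0,0,0,0],[1,0.1,0,0,0,0,0],[1,0,0,0,0,0,0]]'; python3 -m inch '[[1,0.2,0,0,0,0,0],[1,0.1,0,0,0,0,0],[1,0,0,0,0,0,0]]'
```

```text
time: 8.9
tool_pos: [0.5527, 0.0034, 0.0583]
eef_rot: [179.8, 1.2, -2.3]
wrist_force: [-23.6, 0.8, 22.9]
gripper_width: 0.0005
gripper_force: 16.2
time: 9.2
tool_pos: [0.5529, 0.0034, 0.0579]
eef_rot: [179.8, 1.5, -2.3]
wrist_force: [-30.3, 1.5, 28.1]
gripper_width: 0.0006
gripper_force: 19.4
```

```bash
python3 -m inch '[[1,0,0,0.2,0,0,0],[1,0,0,0.1,0,0,0],[1,0,0,0,0,0,0]]'; python3 -m inch '[[1,0.2,0,0.1,0,0,0],[1,0,0,0,0,0,0]]'
```

```text
time: 9.5
tool_pos: [0.5529, 0.0033, 0.0592]
eef_rot: [179.8, 1.4, -2.3]
wrist_force: [-24.8, 2.2, 8.1]
gripper_width: 0.0007
gripper_force: 13.0
time: 9.7
tool_pos: [0.553, 0.0033, 0.0593]
eef_rot: [179.8, 1.7, -2.3]
wrist_force: [-26.7, 1.7, 6.2]
gripper_width: 0.0002
gripper_force: 14.5
```

It is firmly at the end stop: 26 N forward with only 6 N down gives no motion. I unload, lift off and look.

```bash
python3 -m inch '[[1,-0.6,0,0,0,0,0],[1,-0.6,0,0,0,0,0],[1,0,0,0,0,0,0]]'; python3 -m inch '[[1,-0.2,0,0.1,0,0,0],[1,-0.1,0,0.3,0,0,0],[1,0,0,0.5,0,0,0],[1,0,0,1.5,0,0,0],[1,0,0,3,0,0,0]]'
```

```text
time: 10.0
tool_pos: [0.5521, 0.0033, 0.0625]
eef_rot: [180.0, 0.4, -2.3]
wrist_force: [-6.5, 1.2, -2.4]
gripper_width: 0.0003
gripper_force: 3.3
time: 10.5
tool_pos: [0.5525, 0.0031, 0.1182]
eef_rot: [-180.0, 0.1, -2.4]
wrist_force: [0.1, -0.4, 0.1]
gripper_width: 0.0005
gripper_force: 0.0
```

```bash
python3 -m inch '[[1,0,0,4,0,0,0],[1,0,0,4,0,0,0],[1,-4,0,2,0,0,0],[1,-4.5,0,0,0,0,0],[1,0,0,0,0,0,0]]'
python3 - <<'E'
from h import *
a=cap('scene'); b=cap('wrist')
cv2.imwrite('pics/s6.png',np.hstack([cv2.resize(a[0][145:255,170:280],(400,400)),cv2.resize(b[0],(400,400))]))
for im,d,c,st in (a,b):
    P=cloud(c,st,d).reshape(-1,3); g=im.reshape(-1,3).min(1)>90
    k=g&(abs(P[:,1]-.003)<.03)&(P[:,2]>.045)&(P[:,2]<.09)
    print([(round(lo*1000),int((k&(abs(P[:,0]-lo)<.0025)).sum()),round(float(np.median(P[k&(abs(P[:,0]-lo)<.0025),2]))*1000 if 0 else float(np.nanmedian(np.r_[P[k&(abs(P[:,0]-lo)<.0025),2],np.nan]))*1000,1)) for lo in np.arange(.49,.63,.005)])
E
```

```text
time: 11.0
tool_pos: [0.4625, 0.0027, 0.2186]
eef_rot: [179.9, 0.1, -2.3]
wrist_force: [1.0, 0.7, -0.7]
gripper_width: 0.0006
gripper_force: 0.0
[(490, 11, 52.8), (495, 38, 53.5), (500, 46, 53.6), (505, 35, 53.7), (510, 19, 57.0), (515, 33, 58.6), (520, 50, 58.4), (525, 42, 58.6), (530, 45, 58.9), (535, 48, 58.7), (540, 46, 58.7), (545, 48, 58.8), (550, 51, 59.2), (555, 31, 59.0), (560, 9, 64.2), (565, 59, 65.2), (570, 56, 64.4), (575, 64, 63.7), (580, 56, 62.8), (585, 64, 62.3), (590, 61, 61.3), (595, 47, 60.7), (600, 8, 65.9), (605, 85, 65.3), (610, 50, 63.8), (615, 61, 64.0), (620, 178, 57.2), (625, 41, 57.5), (630, 0, nan)]
[(490, 17, 54.0), (495, 221, 54.3), (500, 224, 54.4), (505, 231, 54.3), (510, 214, 55.0), (515, 239, 58.7), (520, 246, 59.0), (525, 247, 59.1), (530, 256, 59.2), (535, 264, 59.5), (540, 259, 59.5), (545, 265, 59.7), (550, 274, 59.8), (555, 279, 59.9), (560, 296, 60.1), (565, 309, 65.9), (570, 299, 65.2), (575, 298, 64.4), (580, 303, 63.5), (585, 312, 62.7), (590, 313, 61.9), (595, 318, 61.1), (600, 400, 61.4), (605, 314, 66.7), (610, 353, 64.5), (615, 353, 64.5), (620, 318, 64.5), (625, 7, 63.7), (630, 0, nan)]<stdin>:7: RuntimeWarning: All-NaN slice encountered
```

View pics/s6.png

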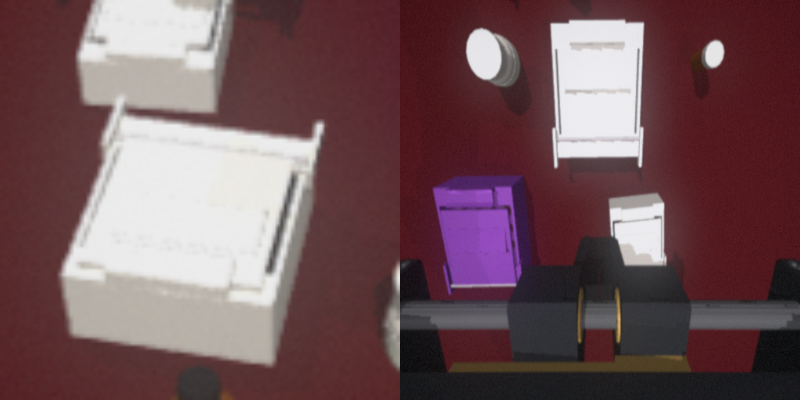

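Run:
```python
from h import *
im,d,c,st=pickle.load(open('wrist.pkl','rb'))
P=cloud(c,st,d).reshape(-1,3); g=im.reshape(-1,3).min(1)>90
a=np.radians(-2.1); X=(P[:,0]-.559)*np.cos(a)+(P[:,1]-.002)*np.sin(a); Y=-(P[:,0]-.559)*np.sin(a)+(P[:,1]-.002)*np.cos(a)
k=g&(abs(Y)<.025)&(P[:,2]>.03)&(P[:,2]<.09)
for lo,hi in ((-72,-60),(-50,-42),(-2,8),(38,50),(58,70)):
    print([(x,int(q.size),round(float(np.median(q))*1000,1)) for x in range(lo,hi) for q in [P[k&(abs(X*1000-x)<.5),2]] if q.size])
```

```text
[(-67, 14, 53.8), (-66, 28, 54.5), (-65, 39, 54.4), (-64, 44, 54.4), (-63, 44, 54.2), (-62, 44, 54.7), (-61, 40, 54.3)]
[(-50, 37, 54.5), (-49, 44, 54.2), (-48, 41, 58.2), (-47, 26, 58.4), (-46, 36, 58.7), (-45, 28, 58.6), (-44, 44, 58.9), (-43, 45, 59.0)]
[(-2, 47, 59.9), (-1, 47, 60.0), (0, 47, 59.9), (1, 47, 59.8), (2, 47, 59.8), (3, 94, 63.2), (4, 51, 66.1), (5, 48, 66.1), (6, 49, 66.0), (7, 49, 65.7)]
[(38, 62, 61.3), (39, 58, 61.1), (40, 59, 61.2), (41, 57, 60.8), (42, 63, 61.3), (43, 97, 66.0), (44, 74, 68.0), (45, 44, 67.7), (46, 43, 66.7), (47, 45, 65.7), (48, 50, 64.9), (49, 69, 64.7)]
[(58, 61, 64.3), (59, 53, 64.5), (60, 55, 64.7), (61, 69, 64.7), (62, 61, 64.4), (63, 19, 63.9)]
```

The ledge foot is 69.6 mm from the hinge end, so the carriage is at about 20 mm. The flap is held under the lip and the finger is clear. I hand the job in.

```bash
python3 -m inch '[[1,0,0,0,0,0,0],[1,0,0,0,0,0,0],[1,0,0,0,0,0,0],[1,0,0,0,0,0,0],[1,0,0,0,0,0,0]]'; python3 -c "from cell import env; print(env.job_done())"
```

```text
time: 11.6
tool_pos: [0.468, 0.0033, 0.2175]
eef_rot: [-180.0, 0.0, -2.4]
wrist_force: [-0.2, -0.4, -0.2]
gripper_width: 0.0005
gripper_force: 0.0
the job is handed in; nothing more can be done
None
```

The white vial case is shut and handed in at 11.6 s: pushing only on the flap's outer side, I folded it flat and slid it home (about 20 mm measured), and it stayed under the lip after release; the bottle, jar and vial were not touched.

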